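# Lay the standing spice jar down into its drawer insert

### The job

The spice insert is being loaded so that it fits back into its shallow drawer. Without gripping or lifting it, push the standing spice jar over by its red lid so that it tips down into the empty lane in front of it, lid first, then gently push it along by its base until its lid meets the end wall. Leave the two jars already lying in the insert and everything else on the worktop where they are.

Things in the scene. Friction and masses are not known exactly. Their poses are not given: they have to be found in the camera images.
- jar: the standing spice jar: round, 106 mm tall, body 42 mm and red lid 45 mm across (the lid is the top 21 mm), about 0.11 kg. Origin: centre of its base; z points from base to lid. It stands on the worktop 6 to 18 mm outside the mouth of the empty lane, within 4 mm of its centre line; pushed over, it lands lid in the lane, base overhanging the mouth.
- jar_mid (a point): centre of that jar, on its axis half-way up (53 mm above its base)
- jar_lid (a point): centre of the top of that jar's red lid (106 mm above its base)
- strip_free: grey felt strip, 114 x 48 x 2 mm, that floors the empty lane; which lane is empty varies. Origin: centre of its underside, 5 mm above the worktop; x points along the lane from its open mouth to its end wall. In this frame the insert's open edge lies at x = -61 mm and the inner face of the end wall at x = +61 mm.
- insert: the drawer insert, fixed, of light wood, 174 mm wide and 128 mm long, with three parallel open-ended lanes (56 mm pitch, 50 mm clear width). Heights above the worktop: base 5 mm, walls between lanes 16 mm, side walls 24 mm, end wall 30 mm. Origin: underside, centre of the lanes; x points along the lanes to the end wall
- lane_floor (a point): middle of the felt's upper face, 7 mm above the worktop: the floor a jar lies on
- lying_jar_a: spice jar of the same size already lying in another lane of the insert, lid to the end wall. Origin: centre of its base; z from base to lid
- lying_jar_b: spice jar of the same size already lying in the remaining lane, lid to the end wall. Origin: centre of its base; z from base to lid
- pepper_mill: dark wooden pepper mill standing on the worktop, 58 mm across, 170 mm tall; origin: centre of its underside; to be left alone
- salt_shaker: salt shaker with a grey top, 44 mm across, 90 mm tall; origin: centre of its underside; to be left alone
- tomato_tin: small green food tin, 57 mm across, 72 mm tall; origin: centre of its underside; to be left alone
- teal_cup: teal cup, 59 mm across without its handle, 52 mm tall; origin: centre of its underside; to be left alone
Mind the look-alikes: they are no part of the job. What is shaped like the jar but pink is not meant.

How it is judged:
On the way, in this order (a step that is already met when the one before it is completed fails the run):
1. the jar has tipped over and lies with its lid in the empty lane (angle between jar's own z axis and vertical above 1.4 rad and angle between the z axis of jar and the x axis of strip_free, either way round below 0.2 rad and x of jar_lid in the frame of strip_free above 0 m and y of jar_mid in the frame of strip_free between -0.008 and 0.008 m and z of jar_mid in the frame of strip_free below 0.035 m), for 0.1 s.
2. the jar has been pushed home, lid at the end wall (all of step 1 and angle between the z axis of jar and the x axis of strip_free, either way round below 0.1 rad and x of jar_lid in the frame of strip_free above 0.056 m and z of jar_mid in the frame of strip_free below 0.028 m), for 0.2 s.
At the end, for the whole second after the job is handed in: the jar lies still on its side on the felt of the empty lane, its axis within 0.1 rad (6 degrees) of the lane's direction and its middle within 8 mm of the lane's centre line, its lid within 5 mm of the end wall (all of step 2 and linear speed of jar below 0.02 m/s and angular speed of jar below 0.3 rad/s); the robot touches nothing.
It fails at once if the jar is lifted or carried (its middle rises above 68 mm, 53 mm when standing, or the centre of its base above 50 mm, 28 mm when lying) (height (world z) of jar_mid above 0.068 m or height (world z) of jar above 0.05 m).
It fails at once if the jar is gripped or pushed hard (fingers press it with more than 35 N) (contact force between the fingers and jar above 35 N).
It fails at once if one of the jars that already lie in the insert is displaced by more than 10 mm (distance of any of lying_jar_a, lying_jar_b from where it was at the start of the episode above 0.01 m).
It fails at once if another thing on the worktop is displaced by more than 10 mm or knocked over (distance of any of pepper_mill, salt_shaker, tomato_tin, teal_cup from where it was at the start of the episode above 0.01 m or angle between any of pepper_mill, salt_shaker, tomato_tin, teal_cup's own z axis and vertical above 0.4 rad).
It also fails if it takes over 45 s, if anything falls off the work surface, if the arm or the gripper's body presses on something with over 40 N, if the wrist force passes 120 N, or if a joint passes its speed limit or range.

### The arm

A 7-joint arm with a two-finger parallel gripper is mounted at the origin on a cart in front of the work surface, level with it; the furniture and walls round the work are solid. World frame = base frame: x ahead of the robot, y to its left, z up, the work surface at z = 0. Lengths are in m, angles in rad, forces in N, time in s.
With the tool pointing down it reaches from about 0.4 to 0.85 m from the base axis. Payload 10.4 kg.
Tool frame: the origin (TCP) lies on the front face of the gripper's body, between the roots of the fingers; the fingertips stand 73 mm ahead of it and the grasp point (between the pads) lies 54 mm ahead of it (manip.pinch_z is the x of the grasp point in the tool frame, in m); x points along the fingers, y is the direction in which the jaws open and shut, and the axes are right-handed (so a half turn about x gives the same grasp; the last joint's range is limited). The gripper opens to 85 mm and grips with 20 to 120 N. Pads are 22 mm wide; open, the fingers measure 114 mm over their backs; the gripper's body (76 mm by 85 mm) begins 54 mm behind the grasp point. The pads swing forward as they close: fully open they stand 13 mm farther back than shut.
Start: joints at [-1.356, 0.332, -0.065, 1.46, 0.022, 1.35, -0.088], TCP at [0.147, 0.607, 0.304] pointing down, gripper open.
Joint ranges: [-2.6, 2.6], [-0.5, 2.12], [-1.47, 1.34], [0.16, 2.42], [-1.27, 4.41], [0.06, 2.06], [-2.6, 2.6]. Speed limits (rad/s): [2.22, 2.22, 2.79, 2.79, 3.14, 3.14, 3.14].

### API

Orientations are given as a unit quaternion [w, x, y, z].
In Python, from cell import get_obs, optics, manip, nets gives the robot as it stands.
- The arm moves only by the tool play_rows, never from a script. Its argument "motion" is a list of rows, each a list of 5 numbers: the opening, from -1 (shut) to 1 (fully open), then the shift along the tool's x, y, z in m, then the turn about the tool's x in rad. In form: [[gripper, tx, ty, tz, spin], ...]. A call has 1 to 20 rows; each row shifts and turns the commanded pose from where the row before left it, along the tool's axes as they then stand; what a row does not reach is not made up. A row lasts 1/12 s, in which the tool goes at most 41.7 mm and 7.16 degrees, less where a joint would pass 70% of its speed; a pose out of reach is approached as far as the arm can. A call is refused whole if a number of a shift passes 0.0417 or a number of a turn 0.125, either way. A call with a gripper value outside its range is refused whole. The fingers move at their own pace and stop on an object; the grip force is fixed at half the most. Time passes only in rows, so rows that do not move let the fingers close. It gives the time, the measured TCP pose, the force and the opening at its end, in the units of the state.
- get_obs(): the state, without advancing time (a new reading comes with each control period).
- optics.get_image(name): name is "scene" or "top"; returns a dict with "img" (384x512x3 uint8, red, green, blue), "fovy" (degrees; the focal length in pixels is half the picture's height over the tangent of half this angle, whatever the lens; pixels are square), "cx", "cy" (the principal point, pixels), "k1" (the pictures are not rectified: a ray, as slopes to the right and down, at radius r is drawn at 1 + k1 r^2 times it, then the intrinsics apply), "camera_from_world" (4x4, takes a point from world to camera coordinates). Camera axes: x right, y down, z forward; pixel columns grow to the right and rows downward; lengths in m; the calibration is good to about 2 mm. A picture is of the moment at which its call begins. There is no depth.
- manip.finish_job(): hands the job in, once; it reports no verdict.
Trained networks look in a picture, given as the dict that the camera call returned (one of the last four; its "shot" number tells which), for a name from the list of things; names that differ only in an ending like _2 or _b are one class to them, and where a whole thing is asked for, a point or a joint stands for the part that bears it (a point fixed in the world has none). Each returns a list of dicts, best first, with "confidence" (0 to 1); they miss things now and then, are a little off and sometimes report something else, mostly with a low value. They report only what shows in the picture. A call takes as long as a camera call. They do not tell look-alikes from the thing itself.
- nets.masks_of(picture, thing): "region" (384x512 bool, what is visible of it).
- nets.place_of(picture, thing): "at" ([x, y, z] in m, in world coordinates, good to about 4 mm: a listed point, or the origin of a listed thing).
The state is a dict: "time_s": time; "q": joint angles; "dq": joint speeds; "effort": joint torques, N m; "tcp_pos": TCP position; "eef_rot": TCP orientation; "contact_force": force on the tool from outside, world axes, zero at the start; "wrist_torque": the same for the moment, N m; "width": opening from 0.0 (shut) to 1.0 (fully open).
Only numpy, scipy, OpenCV 4.12 (cv2) and the standard library are available. Lean on these libraries where they do the work, as an engineer would, in place of code of your own. Each camera call takes 0.05 s, during which the arm holds its last target. There are 200 camera calls.

## Working session

There is one attempt and no reset: what is moved stays moved. The work goes in short steps, Python scripts to look and compute and a tool call to move; the robot and the scene stay as the last step left them, time stands still between calls to the robot, and variables do not carry over. Pictures are saved under pics/ and viewed, about 8 in all and at most 12, crops included, and the job is handed in when it is done.

Besides the shell and the picture viewer there is one more tool, called after "Request:" as a command line: name --pt "numbers of a row" for each row, then --argument value for the rest. play_rows: Moves the arm, as the interface text tells. Its arguments: {"type":"object","properties":{"motion":{"type":"array"}},"required":["motion"]}

```bash
mkdir -p pics
cat > h.py <<'E'
import numpy as np, cv2
from cell import get_obs, optics, manip, nets
def snap(n,f=None):
    p=optics.get_image(n)
    if f: cv2.imwrite('pics/'+f,p['img'][:,:,::-1])
    return p
def proj(p,X):
    X=np.atleast_2d(X); T=np.array(p['camera_from_world']); c=X@T[:3,:3].T+T[:3,3]
    s=c[:,:2]/c[:,2:]; f=192/np.tan(np.radians(p['fovy'])/2)
    s=s*(1+p['k1']*(s**2).sum(1,keepdims=True)); return s*f+[p['cx'],p['cy']]
def ray_at(p,uv,z):
    from scipy.optimize import fsolve
    return np.r_[fsolve(lambda a: proj(p,[a[0],a[1],z])[0]-uv,[0.6,0]),z]
E
python3 - <<'E'
from h import *
np.set_printoptions(precision=4,suppress=True)
ims=[]
for n in('scene','top'):
    p=snap(n); ims.append(p['img'])
    T=np.array(p['camera_from_world']); print(n,-T[:3,:3].T@T[:3,3])
    for t in['jar','jar_lid','jar_mid','strip_free','lane_floor','insert','lying_jar_a','pepper_mill','salt_shaker','tomato_tin','teal_cup']:
        for d in nets.place_of(p,t)[:4]: print(t,round(d['confidence'],2),np.array(d['at']),proj(p,d['at'])[0].round())
    cv2.imwrite('pics/%s0.png'%n,p['img'][:,:,::-1])
print(get_obs())
E
```

```text
scene [-0.109  -0.8474  0.7326]
jar 0.9 [ 0.4682  0.0396 -0.0006] [245. 206.]
jar 0.79 [ 0.554   0.0901 -0.0026] [256. 193.]
jar 0.74 [0.4798 0.1777 0.001 ] [227. 188.]
jar 0.65 [0.3812 0.1035 0.0012] [214. 206.]
jar_lid 0.91 [0.5539 0.0863 0.1103] [257. 167.]
jar_lid 0.81 [0.4753 0.1789 0.1068] [224. 164.]
jar_lid 0.66 [0.4706 0.042  0.1024] [244. 181.]
jar_lid 0.6 [0.3817 0.1078 0.1035] [212. 180.]
jar_mid 0.84 [0.5531 0.0866 0.0572] [257. 180.]
jar_mid 0.82 [0.3798 0.109  0.0554] [212. 192.]
jar_mid 0.69 [0.4718 0.1803 0.0495] [224. 178.]
jar_mid 0.58 [0.474  0.0394 0.0537] [246. 193.]
strip_free 0.58 [ 0.486  -0.061   0.0058] [266. 217.]
lane_floor 0.72 [ 0.4891 -0.0595  0.0082] [267. 216.]
insert 0.94 [ 0.4893 -0.0572 -0.0026] [266. 218.]
insert 0.42 [0.4694 0.0411 0.001 ] [245. 206.]
lying_jar_a 0.8 [ 0.4222 -0.0159  0.0282] [242. 212.]
lying_jar_a 0.58 [0.534  0.0019 0.0266] [266. 199.]
lying_jar_a 0.17 [0.4717 0.0422 0.1032] [245. 180.]
pepper_mill 0.61 [ 0.5737  0.3652 -0.007 ] [223. 164.]
salt_shaker 0.77 [0.4381 0.3742 0.0027] [193. 171.]
tomato_tin 0.74 [ 0.4605 -0.3513  
[... 946 characters left out ...]
 0.66 [0.4353 0.3698 0.0026] [162. 214.]
salt_shaker 0.6 [ 0.4701  0.0418 -0.0021] [249. 208.]
tomato_tin 0.7 [ 0.4646 -0.3471 -0.002 ] [350. 212.]
teal_cup 0.66 [ 0.5934 -0.3937  0.0009] [362. 179.]
{'time_s': 1.2, 'q': array([-1.3556,  0.3322, -0.0647,  1.4601,  0.0216,  1.3499, -0.0885]), 'dq': array([ 0.0009, -0.0016, -0.0008,  0.0005,  0.    ,  0.0002,  0.0011]), 'effort': array([  0.0006, -62.5226,   0.0493, -39.1839,   0.0164,   0.0015,
         0.    ]), 'tcp_pos': array([0.1472, 0.6074, 0.3039]), 'eef_rot': array([ 0.7021,  0.0839,  0.7021, -0.0839]), 'contact_force': array([ 0.4716,  1.3625, -0.079 ]), 'wrist_torque': array([ 0.0066,  0.0291, -0.0262]), 'width': 1.0041880800725462}
```

Run:
```python
import cv2,numpy as np
a=cv2.imread('pics/scene0.png')[120:280,170:370]; b=cv2.imread('pics/top0.png')[140:260,180:330]
a=cv2.resize(a,(0,0),fx=3.5,fy=3.5,interpolation=2)[:560,:]; b=cv2.resize(b,(0,0),fx=4.6,fy=4.6,interpolation=2)
cv2.imwrite('pics/c1.png',a);cv2.imwrite('pics/c2.png',b)
```

```text
(no output)
```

View pics/c1.png

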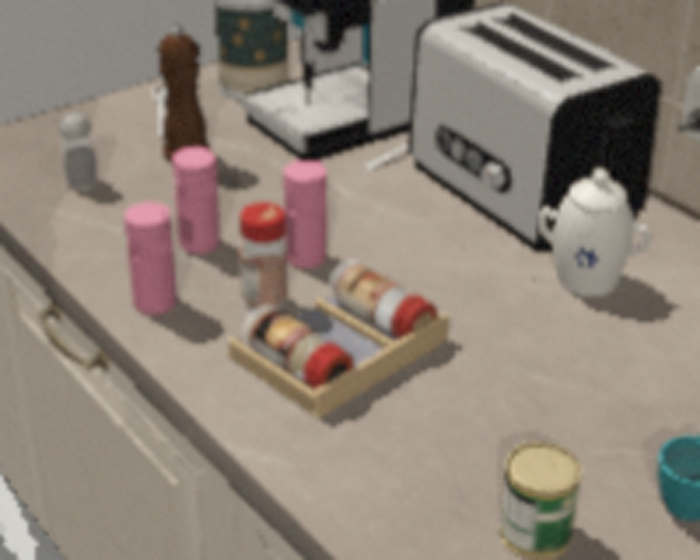

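View pics/c2.png

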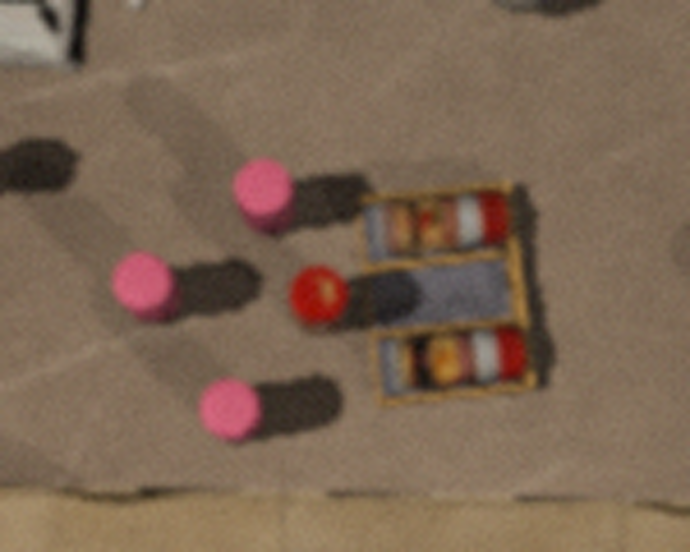

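View pics/scene0.png

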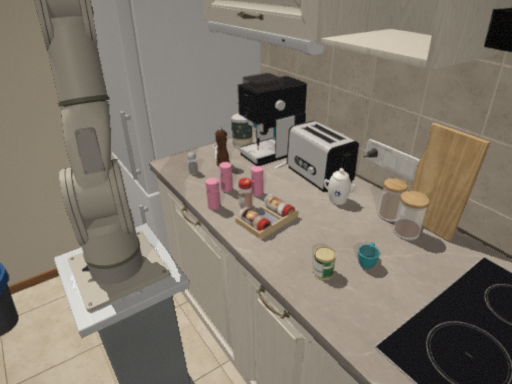

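The target is the only red-lidded clear jar standing (scene ≈(245,195), top ≈(250,204)), at the mouth of the empty middle lane. The three standing pink ones (scene (212,192), (224,178), (257,180)) are look-alikes. Both enlarged crops confirm this. Next I fit the insert pose and lid position.

Run:
```python
from h import *
from scipy.optimize import least_squares
from scipy.spatial.transform import Rotation as Ro
np.set_printoptions(precision=4,suppress=True)
p=snap('top'); s=snap('scene')
c=np.array([[513,183],[535,385],[363,198],[382,403]])/4.6+[180,140]
L=np.array([[.064,.087,.03],[.064,-.087,.03],[-.064,.087,.024],[-.064,-.087,.024]])
L[2:,0]=-.061; L[:2,0]=.067
def W(v,X): 
    C,S=np.cos(v[2]),np.sin(v[2]); return np.c_[v[0]+C*X[:,0]-S*X[:,1],v[1]+S*X[:,0]+C*X[:,1],X[:,2]]
r=least_squares(lambda v:(proj(p,W(v,L))-c).ravel(),[.487,-.059,-1.45]); v=r.x
print('insert',v,'res px',r.fun)
u=np.array([np.cos(v[2]),np.sin(v[2])]); n=np.array([-u[1],u[0]])
def lid(pic,nm):
    h=cv2.cvtColor(pic['img'],cv2.COLOR_RGB2HSV); 
    m=(((h[...,0]<6)|(h[...,0]>174))&(h[...,1]>190)&(h[...,2]>90)).astype('uint8')
    k,l,st,ce=cv2.connectedComponentsWithStats(m)
    for i in range(1,k):
        if st[i,4]>15: print(nm,ce[i],st[i,4],ray_at(pic,ce[i],.1 if nm=='top' else .095))
lid(p,'top');lid(s,'scene')
for q in [[.469,.0395],[.4692,.0454]]:
    d=np.array(q)-v[:2]; print('jar in strip',d@u,d@n)
o=get_obs(); R=Ro.from_quat(np.roll(o['eef_rot'],-1)).as_matrix(); print(R); print('lane yaw',v[2],'toolz yaw',np.arctan2(R[1,2],R[0,2]),'tooly yaw',np.arctan2(R[1,1],R[0,1]))
```

```text
insert [ 0.4856 -0.0624 -1.45  ] res px [ 0.3356 -0.8284  0.727   0.9999 -0.7183 -0.7083 -0.3501  0.4608]
top [287.3056 186.5833] 36 [ 0.5372 -0.095   0.1   ]
top [248.4884 204.4651] 86 [0.4688 0.0422 0.1   ]
top [291.0488 216.1951] 41 [ 0.431  -0.1096  0.1   ]
jar in strip -0.10317613970826858 -0.004242439478121868
jar in strip -0.10900902278739975 -0.0033327829576783674
[[-0.      0.2355  0.9719]
 [ 0.0001  0.9719 -0.2355]
 [-1.      0.0001 -0.    ]]
lane yaw -1.4499746981594992 toolz yaw -0.2377685010231209 tooly yaw 1.333027822975458
```

Request:
play_rows --pt "-0.5 0 -0.0212 0.02135 0" --pt "-0.5 0 -0.0212 0.02135 0" --pt "-0.5 0 -0.0212 0.02135 0" --pt "-0.5 0 -0.0212 0.02135 0" --pt "-0.5 0 -0.0212 0.02135 0" --pt "-0.5 0 -0.0212 0.02135 0" --pt "-0.5 0 -0.0212 0.02135 0" --pt "-0.5 0 -0.0212 0.02135 0" --pt "-0.5 0 -0.0212 0.02135 0" --pt "-0.5 0 -0.0212 0.02135 0" --pt "-0.5 0 -0.0212 0.02135 0" --pt "-0.5 0 -0.0212 0.02135 0" --pt "-0.5 0 -0.0212 0.02135 0" --pt "-0.5 0 -0.0212 0.02135 0" --pt "-0.5 0 -0.0212 0.02135 0" --pt "-0.5 0 -0.0212 0.02135 0" --pt "-0.5 0 -0.0212 0.02135 0" --pt "-0.5 0 -0.0212 0.02135 0" --pt "-0.5 0 -0.0212 0.02135 0" --pt "-0.5 0 -0.0212 0.02135 0"

```text
time_s: 2.97
tcp_pos: [0.4629, 0.0933, 0.3042]
eef_rot: [0.702, 0.084, 0.702, -0.084]
contact_force: [0.5, 0.7, -0.6]
width: 0.252
```

Request:
play_rows --pt "-0.5 0 0 0 0.1" --pt "-0.5 0 0 0 0.1" --pt "-0.5 0 0 0 0.1" --pt "-0.5 0 0 0 0.1" --pt "-0.5 0 0 0 0.1" --pt "-0.5 0 0 0 0.1" --pt "-0.5 0 0 0 0.1" --pt "-0.5 0 0 0 0.1" --pt "-0.5 0 0 0 0.1" --pt "-0.5 0 0 0 0.1" --pt "-0.5 0 0 0 0.1" --pt "-0.5 0 0 0 0.1" --pt "-0.5 0 0 0 0"

```text
time_s: 4.05
tcp_pos: [0.4623, 0.0948, 0.304]
eef_rot: [0.531, 0.467, 0.531, -0.467]
contact_force: [-0.5, 0.3, -0.3]
width: 0.251
```

Request:
play_rows --pt "-0.5 0.024 0 0 0" --pt "-0.5 0.024 0 0 0" --pt "-0.5 0.024 0 0 0" --pt "-0.5 0.024 0 0 0" --pt "-0.5 0.024 0 0 0" --pt "-0.5 0.024 0 0 0" --pt "-0.5 0 0 0 0"

```text
time_s: 4.63
tcp_pos: [0.4602, 0.0942, 0.1563]
eef_rot: [0.532, 0.463, 0.534, -0.467]
contact_force: [-0.6, 0.1, -0.5]
width: 0.25
```

Run:
```python
from h import *
a=snap('scene')['img'][130:260,180:310,::-1]; b=snap('top')['img'][145:255,190:300,::-1]
cv2.imwrite('pics/d.png',np.hstack([cv2.resize(a,(400,400),interpolation=2),cv2.resize(b,(400,400),interpolation=2)]))
```

```text
(no output)
```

View pics/d.png

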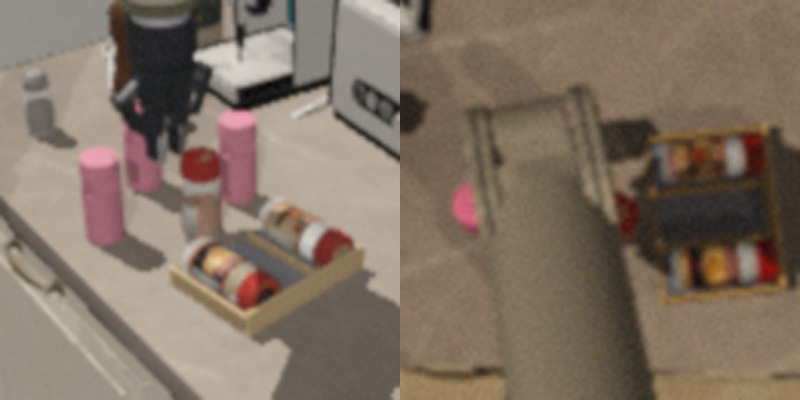

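The left crop (≈(165,145)) shows the fingers just behind the red lid at its height, clear of the pink jars. I start the push.

Request:
play_rows --pt "-0.5 -0.003 0 0.008 0" --pt "-0.5 0 0 0.008 0" --pt "-0.5 0 0 0.008 0" --pt "-0.5 0 0 0.008 0" --pt "-0.5 0 0 0.008 0" --pt "-0.5 0 0 0 0"

```text
time_s: 5.23
tcp_pos: [0.4679, 0.053, 0.1632]
eef_rot: [0.532, 0.466, 0.531, -0.466]
contact_force: [0.9, 0.4, -0.2]
width: 0.252
```

Run:
```python
from h import *
p=snap('scene')
a=p['img'][130:260,180:310,::-1]
cv2.imwrite('pics/e.png',cv2.resize(a,(500,500),interpolation=2))
print(get_obs()['tcp_pos'],get_obs()['contact_force'])
```

```text
[0.46777208 0.05399491 0.16305303] [ 0.52321912  0.2795246  -0.01206497]
```

View pics/e.png

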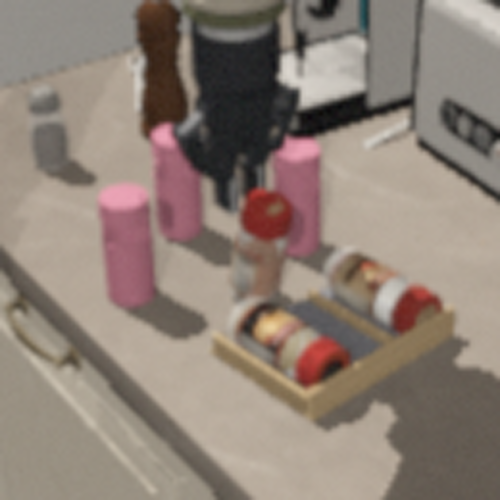

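The jar is tipping towards the lane, with the lid at (267,213) leaning ahead of its base. I keep pushing.

Request:
play_rows --pt "-0.5 0 0 0.008 0" --pt "-0.5 0 0 0.008 0" --pt "-0.5 0 0 0.008 0" --pt "-0.5 0 0 0.006 0" --pt "-0.5 0 0 0 0" --pt "-0.5 0 0 0 0" --pt "-0.5 0 0 0 0"

```text
time_s: 5.87
tcp_pos: [0.4716, 0.0256, 0.1629]
eef_rot: [0.532, 0.466, 0.532, -0.466]
contact_force: [-0.9, 1.0, 0.4]
width: 0.254
```

Run:
```python
from h import *
p=snap('scene')
a=p['img'][130:260,180:310,::-1]
cv2.imwrite('pics/f.png',cv2.resize(a,(500,500),interpolation=2))
for t in('jar','jar_lid'):
  for d in nets.place_of(p,t): print(t,d['confidence'],d['at'])
```

```text
jar 0.84 [0.477, 0.1759, 0.0022]
jar 0.66 [0.5533, 0.0877, -0.0041]
jar 0.56 [0.4871, 0.02, 0.0338]
jar_lid 0.94 [0.4923, -0.0856, 0.0265]
jar_lid 0.94 [0.3798, 0.1073, 0.1053]
jar_lid 0.64 [0.5518, 0.0889, 0.1077]
jar_lid 0.63 [0.4366, 0.3723, -0.001]
jar_lid 0.58 [0.4754, 0.1799, 0.108]
```

View pics/f.png

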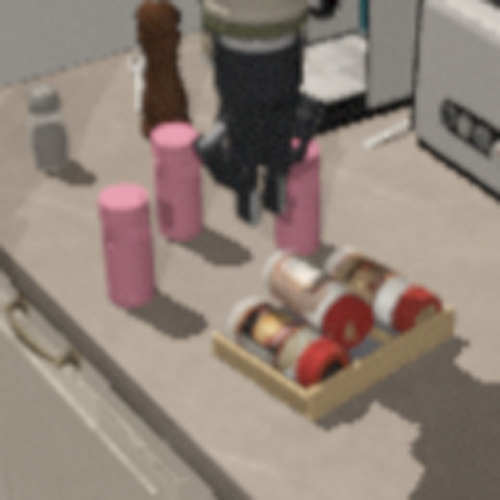

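The jar now lies in the lane, lid at (350,320), base overhanging the mouth. I back off, lower, and approach the base.

Request:
play_rows --pt "-0.8 0 0.001 -0.012 0" --pt "-0.8 0 0.001 -0.012 0" --pt "-0.8 0 0.001 -0.011 0" --pt "-0.8 0 0 0 0" --pt "-0.8 0.013 0 0 0" --pt "-0.8 0.013 0 0 0" --pt "-0.8 0.013 0 0 0" --pt "-0.8 0.013 0 0 0" --pt "-0.8 0.013 0 0 0" --pt "-0.8 0 0 0 0" --pt "-0.8 0 0 0 0"

```text
time_s: 6.93
tcp_pos: [0.4697, 0.0601, 0.0977]
eef_rot: [0.532, 0.465, 0.532, -0.466]
contact_force: [0.6, 0.8, 0.1]
width: 0.096
```

Run:
```python
from h import *
p=snap('scene')
a=p['img'][150:260,190:300,::-1]
cv2.imwrite('pics/g.png',cv2.resize(a,(550,550),interpolation=2))
```

```text
(no output)
```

View pics/g.png

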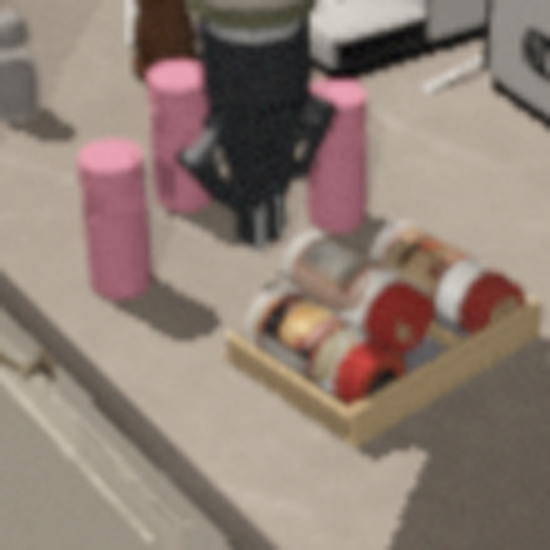

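The fingers stand behind the jar's base (tips ≈(262,235)), with every other item untouched. I push gently.

Request:
play_rows --pt "-0.8 0 0 0.005 0" --pt "-0.8 0 0 0.005 0" --pt "-0.8 0 0 0.005 0" --pt "-0.8 0 0 0.005 0" --pt "-0.8 0 0 0.005 0" --pt "-0.8 0 0 0.004 0" --pt "-0.8 0 0 0.004 0" --pt "-0.8 0 0 0.004 0" --pt "-0.8 0 0 0.004 0" --pt "-0.8 0 0 0.004 0" --pt "-0.8 0 0 0.004 0" --pt "-0.8 0 0 0.003 0" --pt "-0.8 0 0 0 0"

```text
time_s: 8.07
tcp_pos: [0.4769, 0.0081, 0.0979]
eef_rot: [0.532, 0.466, 0.532, -0.466]
contact_force: [-0.3, -0.1, -1.5]
width: 0.102
```

Run:
```python
from h import *
p=snap('scene')
a=p['img'][170:250,220:300,::-1]
cv2.imwrite('pics/i.png',cv2.resize(a,(560,560),interpolation=2))
for t in('jar','jar_lid'):
  for d in nets.place_of(p,t): print(t,d['confidence'],d['at'])
```

```text
jar 0.87 [0.379, 0.1071, 0.0014]
jar 0.85 [0.4798, 0.1746, -0.0005]
jar 0.84 [0.4808, -0.0059, 0.0302]
jar 0.48 [0.5535, 0.0874, -0.0045]
jar_lid 0.81 [0.3807, 0.1088, 0.1055]
jar_lid 0.78 [0.4759, 0.1794, 0.1046]
jar_lid 0.67 [0.4973, -0.1086, 0.0274]
jar_lid 0.19 [0.438, 0.3716, 0.0012]
```

View pics/i.png

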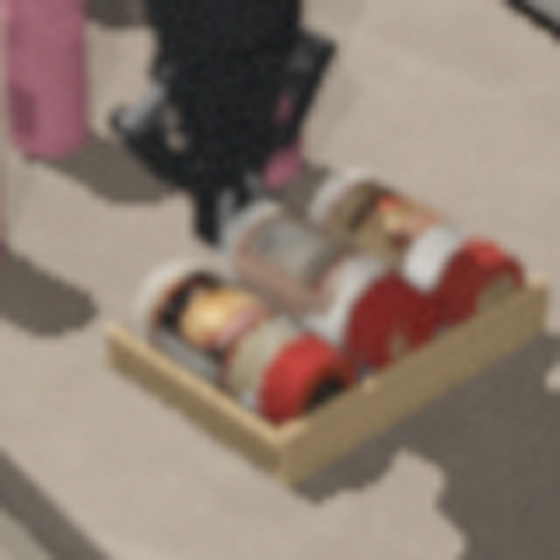

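The jar has slid forward straight, with about 10 mm left to the end wall. I creep on and watch the force.

Request:
play_rows --pt "-0.8 0 0 0.002 0" --pt "-0.8 0 0 0.002 0" --pt "-0.8 0 0 0.002 0" --pt "-0.8 0 0 0.001 0" --pt "-0.8 0 0 0 0"

```text
time_s: 8.63
tcp_pos: [0.4778, 0.0017, 0.0979]
eef_rot: [0.532, 0.466, 0.532, -0.466]
contact_force: [0.1, -0.4, -0.7]
width: 0.101
```

Request:
play_rows --pt "-0.8 0 0 0.001 0" --pt "-0.8 0 0 0.001 0" --pt "-0.8 0 0 0 0"

```text
time_s: 8.88
tcp_pos: [0.478, -0.0001, 0.0979]
eef_rot: [0.532, 0.466, 0.532, -0.466]
contact_force: [0.8, -0.4, -1.3]
width: 0.1
```

Request:
play_rows --pt "-0.8 0 0 0.001 0" --pt "-0.8 0 0 0.001 0" --pt "-0.8 0 0 0 0"

```text
time_s: 9.13
tcp_pos: [0.4783, -0.0022, 0.0979]
eef_rot: [0.532, 0.466, 0.532, -0.466]
contact_force: [-0.2, 0.1, 0.2]
width: 0.099
```

Request:
play_rows --pt "-0.8 0 0 0.001 0" --pt "-0.8 0 0 0.001 0" --pt "-0.8 0 0 0 0"

```text
time_s: 9.38
tcp_pos: [0.4785, -0.0025, 0.0979]
eef_rot: [0.532, 0.466, 0.533, -0.465]
contact_force: [-1.1, 7.1, 1.6]
width: 0.095
```

Request:
play_rows --pt "-0.8 0 0 0.001 0" --pt "-0.8 0 0 0 0"

```text
time_s: 9.55
tcp_pos: [0.4785, -0.0026, 0.098]
eef_rot: [0.532, 0.466, 0.533, -0.465]
contact_force: [-2.6, 11.1, 2.9]
width: 0.098
```

Request:
play_rows --pt "-0.8 0 0 0.001 0" --pt "-0.8 0 0 0 0"

```text
time_s: 9.72
tcp_pos: [0.4786, -0.0027, 0.098]
eef_rot: [0.532, 0.466, 0.534, -0.464]
contact_force: [-3.5, 14.4, 4.3]
width: 0.094
```

The force rose to 14 N with the tool stopped, so the lid is at the wall. I back off and raise.

Request:
play_rows --pt "-0.8 0 0 -0.002 0" --pt "-0.8 0 0 -0.003 0" --pt "-0.8 0 0 -0.01 0" --pt "-0.8 0 0 -0.015 0" --pt "-0.8 0 0 -0.015 0" --pt "-0.8 0 0 -0.015 0" --pt "-0.8 0 0 0 0" --pt "-0.8 -0.03 0 0 0" --pt "-0.8 -0.03 0 0 0" --pt "-0.8 -0.03 0 0 0" --pt "-0.8 -0.03 0 0 0" --pt "-0.8 -0.03 0 0 0" --pt "-0.8 0 0 0 0" --pt "-0.8 0 0 0 0"

```text
time_s: 10.88
tcp_pos: [0.4716, 0.0533, 0.2493]
eef_rot: [0.533, 0.467, 0.531, -0.465]
contact_force: [-0.5, 0.8, -0.9]
width: 0.1
```

Run:
```python
from h import *
p=snap('scene');q=snap('top')
a=p['img'][160:260,200:300,::-1];b=q['img'][165:245,225:305,::-1]
cv2.imwrite('pics/j.png',np.hstack([cv2.resize(a,(400,400),interpolation=2),cv2.resize(b,(400,400),interpolation=2)]))
v=np.array([.486,-.0615]);u=np.array([np.cos(-1.445),np.sin(-1.445)])
for P in(p,q):
 for t in('jar','jar_lid','jar_mid','lying_jar_a','pepper_mill','salt_shaker','tomato_tin','teal_cup'):
  for d in nets.place_of(P,t):
   e=np.array(d['at'][:2])-v
   if d['confidence']>.4: print(t,round(d['confidence'],2),d['at'],(e@u).round(4),(e@[-u[1],u[0]]).round(4))
print(get_obs()['contact_force'],get_obs()['tcp_pos'])
```

```text
jar 0.92 [0.4793, 0.1787, -0.0011] -0.2391 0.0235
jar 0.66 [0.4833, -0.0108, 0.0272] -0.0506 0.0037
jar 0.66 [0.3786, 0.1045, 0.0002] -0.1782 -0.0857
jar 0.56 [0.5539, 0.0887, -0.0033] -0.1405 0.0862
jar_lid 0.76 [0.5, -0.1179, 0.0236] 0.0577 0.0068
jar_lid 0.67 [0.5521, 0.0879, 0.1074] -0.1399 0.0843
jar_lid 0.65 [0.4823, -0.0163, 0.0305] -0.0453 0.002
jar_lid 0.6 [0.3805, 0.1072, 0.1044] -0.1806 -0.0835
jar_lid 0.58 [0.4729, 0.1806, 0.1062] -0.2418 0.0174
jar_lid 0.54 [0.4253, -0.0154, 0.0288] -0.0534 -0.0544
jar_mid 0.84 [0.3795, 0.108, 0.0527] -0.1815 -0.0844
jar_mid 0.76 [0.4743, 0.1798, 0.0489] -0.2409 0.0187
jar_mid 0.58 [0.4957, -0.0671, 0.027] 0.0068 0.0089
jar_mid 0.54 [0.5522, 0.0839, 0.0515] -0.1359 0.0839
lying_jar_a 0.94 [0.4232, -0.0157, 0.0283] -0.0533 -0.0566
lying_jar_a 0.83 [0.5335, 0.0032, 0.0254] -0.0582 0.0552
pepper_mill 0.66 [0.5705, 0.3656, -0.0039] -0.4131 0.1374
salt_shaker 0.46 [0.4391, 0.3759, 0.0042] -0.4398 0.0083
tomato_tin 0.89 [0.459, -0.3507, 0.0012] 0.2835 -0.0631
teal_cup 0.88 [0.598, -0.397, 0.0022] 0.3469 0.069
jar 0.73 [0.4916, -0.0685, 0.0321] 0.0076 0.0047
jar 0.55 [0.4841, -0.0099, 0.0263] -0.0514 0.0046
jar 0.47 [0.4748, 0.1747, -0.0] -0.2357 0.0185
jar_lid 0.75 [0.5006, -0.1183, 0.0265] 0.0582 0.0074
jar_lid 0.61 [0.4804, 0.1772, 0.1031] -0.2375 0.0244
jar_lid 0.49 [0.3841, 0.1061, 0.1068] -0.1791 -0.0801
jar_mid 0.86 [0.49, -0.065, 0.0315] 0.004 0.0035
jar_mid 0.63 [0.3814, 0.1064, 0.0526] -0.1797 -0.0827
jar_mid 0.54 [0.4763, 0.1757, 0.0552] -0.2365 0.0201
lying_jar_a 0.74 [0.4202, -0.0181, 0.0258] -0.0513 -0.0598
lying_jar_a 0.68 [0.5372, -0.0047, 0.0266] -0.0499 0.0579
salt_shaker 0.43 [0.4313, 0.371, 0.0008] -0.4359 -0.0
tomato_tin 0.48 [0.4621, -0.3468, 0.0007] 0.28 -0.0595
teal_cup 0.61 [0.5946, -0.3941, 0.0037] 0.3436 0.066
teal_cup 0.58 [0.4831, -0.0576, -0.0015] -0.0042 -0.0024
[-0.51564247  0.31654693  0.19390755] [0.47085672 0.05354296 0.24789992]
```

View pics/j.png

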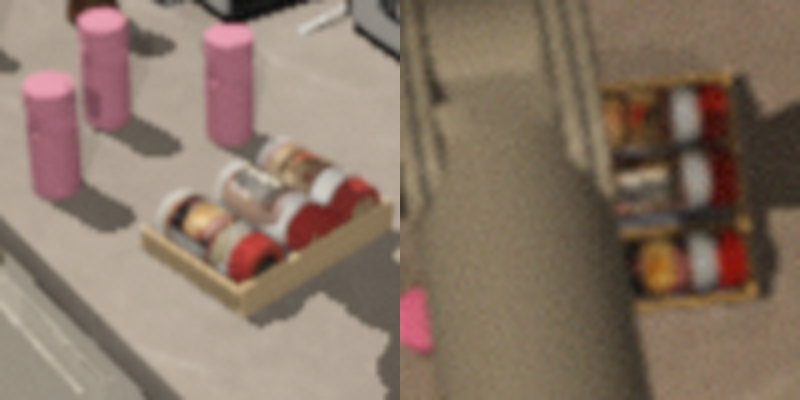

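The lid is at the wall, but the jar looks shifted sideways (≈4–7 mm against an 8 mm limit). I clear the arm to measure that properly.

Request:
play_rows --pt "-0.8 -0.01 0 -0.03 0" --pt "-0.8 -0.01 0 -0.03 0" --pt "-0.8 -0.01 0 -0.03 0" --pt "-0.8 -0.01 0 -0.03 0" --pt "-0.8 0 0 -0.03 0" --pt "-0.8 0 0 -0.03 0" --pt "-0.8 0 0 -0.03 0" --pt "-0.8 0 0 0 0" --pt "-0.8 0 0 0 0"

```text
time_s: 12.53
tcp_pos: [0.4424, 0.2632, 0.2876]
eef_rot: [0.533, 0.465, 0.533, -0.465]
contact_force: [-0.0, -1.6, 0.2]
width: 0.102
```

Run:
```python
from h import *
from scipy.optimize import least_squares
v=np.array([.486,-.0615]);u=np.array([np.cos(-1.445),np.sin(-1.445)]);n=np.array([-u[1],u[0]])
acc=0
for i in range(6):
    q=snap('top'); acc=acc+q['img'].astype(float)
acc/=6
# rectified map of lane frame at z=0.02, 0.25 mm/px
X,Y=np.meshgrid(np.arange(-.075,.08,.00025),np.arange(.1,-.1,-.00025))
P=np.c_[(v[0]+X*u[0]+Y*n[0]).ravel(),(v[1]+X*u[1]+Y*n[1]).ravel(),np.full(X.size,.02)]
m=proj(q,P).astype('f4').reshape(*X.shape,2)
r=cv2.remap(acc.astype('f4'),m[...,0],m[...,1],cv2.INTER_CUBIC)
r=np.clip(r,0,255).astype('uint8')
for k in range(-80,81,20): cv2.putText(r,str(k),(0,int((100-k)*4)),0,.4,(255,255,255),1); r[int((100-k)*4),:12]=255
cv2.imwrite('pics/k.png',r[50:-50,:,::-1])
T=np.array(q['camera_from_world']);c=-T[:3,:3].T@T[:3,3]
print('cam in lane frame',(c[:2]-v)@u,(c[:2]-v)@n)
```

```text
cam in lane frame -0.1133184285887011 -0.18241399771235364
```

View pics/k.png

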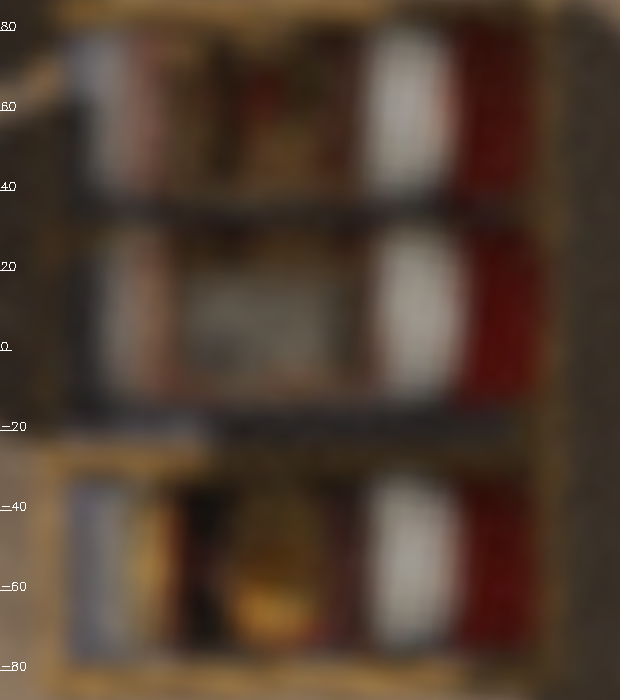

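```bash
python3 -c "
from h import *
print(get_obs()['contact_force']); print(manip.finish_job())"
```

```text
[-0.26059195 -0.33029514  0.38956139]
the job is handed in; nothing more can be done
None
```

The red-lidded jar is tipped into the empty middle lane and pushed home with its lid against the end wall. I have handed the job in, but it gives no verdict.

I tipped the jar by its lid with slightly opened fingers. After backing off and lowering, I slid it along by its base until the tool stopped against the wall at about 14–15 N. I then withdrew the arm well clear.

**Last checks:**
- **Lid at the end wall:** supported by the stop in the tool's motion, the force and the picture. The networks put the lid at about +58 mm in the lane frame.
- **Alignment:** the axis is about 0.03 rad off the lane's direction.
- **Sideways position:** this has the least margin. The jar lies toward one divider, and my clear-view measurement gives about 5–6.5 mm off the centre line, against the 8 mm limit. The networks' figures for the jar's middle disagreed, at 3.5 mm from one camera and 8.9 mm from the other. By geometry the divider stops it at about 7.5 mm.
- **Other things:** the two lying jars, the pink look-alikes, the mill, the shaker, the tin and the cup show no movement beyond measurement noise. For one lying jar and the salt shaker, the two cameras' readings differ by about 8 mm, as they did before I moved anything.

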